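# Make up two handle kits for the cabinets

## Robot

A 6-joint arm with a two-finger parallel gripper is mounted at the origin on the work surface. World frame = base frame: x ahead of the robot, y to its left, z up, the work surface at z = 0. Lengths are in m, angles in rad, forces in N, time in s.
With the tool pointing down it reaches from about 0.375 to 0.9 m from the base axis. Payload 3.1 kg.
Tool frame: the origin (TCP) lies midway between the tips of the shut fingers; the grasp point (between the pads) lies 19 mm behind it (manip.grip_depth is the distance from the TCP to the grasp point, in m); z points along the fingers, y is the line along which they close (so a half turn about z gives the same grasp; the last joint's range is limited). The gripper opens to 85 mm and grips with 20 to 120 N. Pads are 22 mm wide; open, the fingers measure 114 mm over their backs; the gripper's body (76 mm by 85 mm) begins 54 mm behind the grasp point. The pads swing forward as they close: fully open they stand 13 mm farther back than shut.
Start: joints at [-1.405, 0.527, 1.433, -0, 1.181, -0.178], TCP at [0.211, -0.588, 0.231] pointing down, gripper open.
Joint ranges: [-3.08, 3.08], [-0.75, 2.2], [0.22, 2.44], [-1.43, 4.57], [0, 2.65], [-2.85, 2.85]. Speed limits (rad/s): [2.79, 2.79, 3.14, 3.14, 3.14, 3.14].

## Interface

Orientations are given as a unit quaternion [x, y, z, w].
In Python, from station import telemetry, snapshot, manip gives the robot as it stands. The module is installed in compiled form; this text tells all that it offers.
- The arm moves only by the shell command python3 -m crank 'ROWS' [OPENING] [FORCE]. ROWS is text: rows parted by semicolons, each of 6 numbers parted by spaces: the shift along the tool's x, y, z as a fraction of full scale, then the turn, a rotation vector about the tool's x, y, z as a fraction of full scale. A call has exactly 5 rows; each row shifts and turns the commanded pose from where the row before left it, along the tool's axes as they then stand; what a row does not reach is not made up. Full scale, the value 1, is 4 cm for a shift and 90 degrees for a turn. A row lasts 1/10 s, in which the tool goes at most 50 mm and 8.59 degrees, less where a joint would pass 70% of its speed; a pose out of reach is approached as far as the arm can. A call with a number of a shift or a turn outside -1 to 1 is refused whole. A call with a gripper value outside its range is refused whole. OPENING is the opening, from -1 (shut) to 1 (fully open), set as the call begins (- or left out, the last holds). The fingers move at their own pace and stop on an object; FORCE is the grip in N (left out, the last holds). Time passes only in rows, so rows that do not move let the fingers close, or fill a call up. It gives the time, the measured TCP pose, the force, the opening and the grip force at its end, in the units of the state.
- telemetry.sense(): the state, without advancing time (a new reading comes with each control period).
- snapshot(name): name is "scene" or "top" or "wrist"; returns a dict with "image" (400x640x3 uint8, red, green, blue), "depth" (400x640 float32, m along the optical axis (not along the pixel's ray), 0 where there is no reading), "camera_matrix" (3x3 intrinsics, pixels), "k1" (the pictures are not rectified: a ray, as slopes to the right and down, at radius r is drawn at 1 + k1 r^2 times it, then the intrinsics apply), "rvec" (rotation vector, rad) and "tvec" (3), from world to camera coordinates, as OpenCV has them. Camera axes: x right, y down, z forward; pixel columns grow to the right and rows downward; lengths in m; the calibration is good to about 2 mm. A picture is of the moment at which its call begins.
- manip.sign_off(): hands the job in; it is judged then, once.
The state is a dict: "t": time; "q": joint angles; "qd": joint speeds; "tau": joint torques, N m; "tcp_pos": TCP position; "tool_rot": TCP orientation; "force": force on the tool from outside, world axes, zero at the start; "ft_torque": the same for the moment, N m; "finger_gap": opening from 0.0 (shut) to 1.0 (fully open); "gripper_force": force on a finger pad.
Only numpy, scipy, OpenCV 4.12 (cv2) and the standard library are available. Lean on these libraries where they do the work, as an engineer would, in place of code of your own. Each camera call takes 0.05 s, during which the arm holds its last target. There are 200 camera calls.

## Task

Make up the two handle kits on the bench. In the square tray lay the square plate flat and stand the large knob upright on the middle of it; in the long tray lay the long plate flat in the big bay with the bar pull standing centred on it and running along its length, and stand the small knob upright on the floor of the small end bay. Leave the hand plane and the glue bottle where they are.

Things in the scene. Friction and masses are not known exactly. Their poses are not given: they have to be found in the camera images.
- square_plate: Square pale-wood backing plate, 50 x 50 x 16 mm thick, four small screw heads on top, loose (about 35 g), lying flat on the bench. Origin: centre of its underside; x and y along its sides, z up.
- long_plate: Long pale-wood backing plate, 140 mm along its x, 44 mm along its y, 16 mm thick, a screw head near each end, loose (about 75 g), lying flat on the bench. Origin: centre of its underside; z up.
- bar_pull: Bright steel bar pull, loose (about 120 g), standing on two feet. The bar is 110 mm long (x), 14 mm wide (y), and lies 22 to 34 mm above the origin; each foot is 16 (x) by 26 (y) mm, 24 mm high, centred 43 mm either side of the middle, leaving 70 mm free between them. Origin: middle of the pull, level with the feet's undersides; z up.
- large_knob: Large turned dark-wood knob, 48 mm high, loose (about 60 g), standing on its flat foot of 32 mm diameter; waist 22 mm; the round head is widest, 46 mm, at 33 mm above the foot. Origin: centre of the foot's underside; z up along its axis.
- small_knob: Small turned dark-wood knob of the same form, 34 mm high, loose (about 25 g), standing on its flat foot of 22 mm diameter; the round head is widest, 30 mm, at 24 mm above the foot. Origin: centre of the foot's underside; z up along its axis.
- square_tray: Square open plywood tray with a grey floor, fixed to the bench, 136 x 136 mm outside, 124 x 124 mm inside, 22 mm high overall, walls 6 mm, floor 5 mm thick. It is on the robot's left or right. Origin: centre of its underside (floor surface 5 mm above it); x and y along its sides, z up.
- long_tray: Long open plywood tray, grey floor, fixed, on the other side; 253 (x) by 136 (y) mm outside, 22 mm high, walls 6 mm, floor 5 mm thick. A wall-high 6 mm divider splits it into a big bay, 165 (x) by 124 mm inside, centred at x = -38 mm (nearer the robot), and a small bay, 70 (x) by 124 mm inside, centred at x = +85.5 mm (farther). Origin: centre of the whole underside; z up.
- bench_plane: Bystander: a steel woodworking plane with dark-wood grips, 240 mm long along its x, 62 mm wide, about 110 mm high, 1.5 kg, loose, lying beyond the work. Origin: centre of its sole.
- glue_bottle: Bystander: a white glue bottle with a red cap, 64 mm diameter, 160 mm high, 450 g, loose, standing beyond the work. Origin: centre of its base.
There are look-alikes about, which are no part of the job. Of the things that look like the bar_pull, take the one that is farthest to the robot's left at the start. What is shaped like the large_knob but turquoise is not meant.

How it is judged:
At the end, for the whole second after the job is handed in: Plates flat on the floors of the square tray and the big bay; large knob and bar pull standing on their own plates within 12 mm of centre, the pull within 0.17 rad of the plate's length; small knob on the small bay's floor. All within 0.1 rad of upright, at rest (x of square_plate in the frame of square_tray between -0.045 and 0.045 m and y of square_plate in the frame of square_tray between -0.045 and 0.045 m and z of square_plate in the frame of square_tray between 0.002 and 0.009 m and x of long_plate in the frame of long_tray between -0.06 and -0.016 m and y of long_plate in the frame of long_tray between -0.045 and 0.045 m and z of long_plate in the frame of long_tray between 0.002 and 0.009 m and x of small_knob in the frame of long_tray between 0.056 and 0.116 m and y of small_knob in the frame of long_tray between -0.055 and 0.055 m and z of small_knob in the frame of long_tray between 0.002 and 0.009 m and z of large_knob in the frame of square_plate between 0.012 and 0.02 m and z of bar_pull in the frame of long_plate between 0.012 and 0.02 m and horizontal distance between large_knob and square_plate below 0.012 m and horizontal distance between bar_pull and long_plate below 0.012 m and angle between the x axis of bar_pull and the x axis of long_plate, either way round below 0.17 rad and angle between each of square_plate, long_plate, bar_pull, large_knob, small_knob's own z axis and vertical below 0.1 rad and linear speed of each of square_plate, long_plate, bar_pull, large_knob, small_knob below 0.01 m/s); the robot touches nothing.
It fails at once if the hand plane is shifted by more than 20 mm (distance of bench_plane from where it was at the start of the episode above 0.02 m).
It fails at once if the glue bottle is shifted by more than 20 mm or knocked over (distance of glue_bottle from where it was at the start of the episode above 0.02 m or angle between glue_bottle's own z axis and vertical above 0.5 rad).
It also fails if it takes over 128 s, if anything falls off the work surface, if the arm or the gripper's body presses on something with over 40 N, if the wrist force passes 120 N, or if a joint passes its speed limit or range.

## Working session

There is one attempt and no reset: what is moved stays moved. The work goes in short steps, Python scripts to look and compute and a shell command to move; the robot and the scene stay as the last step left them, time stands still between calls to the robot, and variables do not carry over. Pictures are saved under pics/ and viewed, at most 14 in all, crops included, and the job is handed in when it is done.

```bash
mkdir -p pics
cat > h.py <<'E'
import numpy as np, cv2, pickle
from station import telemetry, snapshot, manip
from scipy.spatial.transform import Rotation as R
def take(name,tag=None):
    s=snapshot(name)
    if tag:
        cv2.imwrite(f'pics/{tag}.png',s['image'][:,:,::-1]); pickle.dump(s,open(f'pics/{tag}.pkl','wb'))
    return s
def load(tag): return pickle.load(open(f'pics/{tag}.pkl','rb'))
def ray(s,uv):
    uv=np.atleast_2d(np.array(uv,float)); K=s['camera_matrix']
    d=(uv-[K[0,2],K[1,2]])/[K[0,0],K[1,1]]; p=d.copy()
    for _ in range(30): p=d/(1+s['k1']*(p**2).sum(1,keepdims=True))
    Rm=cv2.Rodrigues(np.array(s['rvec'],float))[0]; t=np.array(s['tvec'],float).ravel()
    return -Rm.T@t, np.c_[p,np.ones(len(p))]@Rm
def onz(s,uv,z):
    c,d=ray(s,uv); return c+d*((z-c[2])/d[:,2])[:,None]
def proj(s,P):
    P=np.atleast_2d(P); Rm=cv2.Rodrigues(np.array(s['rvec'],float))[0]
    q=P@Rm.T+np.array(s['tvec'],float).ravel(); p=q[:,:2]/q[:,2:]; p=p*(1+s['k1']*(p**2).sum(1,keepdims=True))
    K=s['camera_matrix']; return p*[K[0,0],K[1,1]]+[K[0,2],K[1,2]]
def tri(s1,a,s2,b):
    c1,d1=ray(s1,a);c2,d2=ray(s2,b);d1=d1[0];d2=d2[0]
    x=np.linalg.lstsq(np.c_[d1,-d2],c2-c1,rcond=None)[0]
    p,q=c1+x[0]*d1,c2+x[1]*d2; return (p+q)/2,np.linalg.norm(p-q)
def cloud(s):
    v,u=np.mgrid[0:400,0:640]; c,d=ray(s,np.c_[u.ravel(),v.ravel()])
    return (c+d*s['depth'].reshape(-1,1)).reshape(400,640,3)
def st():
    s=telemetry.sense(); Rm=R.from_quat(s['tool_rot']).as_matrix()
    print('t',round(s['t'],2),'tcp',np.round(s['tcp_pos'],4),'x',np.round(Rm[:,0],3),'z',np.round(Rm[:,2],3),'gap',round(s['finger_gap'],3),'gf',s['gripper_force'],'F',np.round(s['force'],1),'q',np.round(s['q'],2)); return s
def go(x,y,z,yaw=None):
    "yaw: world angle of closing line; prints tool-frame shift (in full-scale units) and turn about z"
    s=st(); r=R.from_quat(s['tool_rot']); m=r.as_matrix()
    print('shift units',np.round(m.T@(np.array([x,y,z])-s['tcp_pos'])/.04,2))
    if yaw is not None:
        c=np.arctan2(m[1,1],m[0,1]); d=(yaw-c+np.pi/2)%np.pi-np.pi/2
        print('z turn units (tool down)',round(-d/(np.pi/2),3),'other',round((-d+np.sign(d)*np.pi)/(np.pi/2),3),'closing now',round(c,3))
E
python3 - <<'E'
from h import *
st()
for n in('scene','top','wrist'):
    s=take(n,n+'0'); c,d=ray(s,[320,200]); print(n,np.round(c,3),np.round(d,2),(s['depth']>0).mean())
E
```

```text
t 0.0 tcp [ 0.2112 -0.5875  0.2303] x [0.941 0.338 0.   ] z [-0.     0.002 -1.   ] gap 0.999 gf 0.0 F [ 0.4 -0.1  0.4] q [-1.4   0.53  1.43  0.    1.18 -0.18]
scene [ 1.421 -0.288  0.646] [[-0.78  0.27 -0.56]] 0.9960546875
top [ 0.472 -0.004  0.887] [[ 0.13  0.03 -0.99]] 0.99588671875
wrist [ 0.272 -0.566  0.373] [[-0.25 -0.09 -0.96]] 0.9960703125
```

View pics/top0.png

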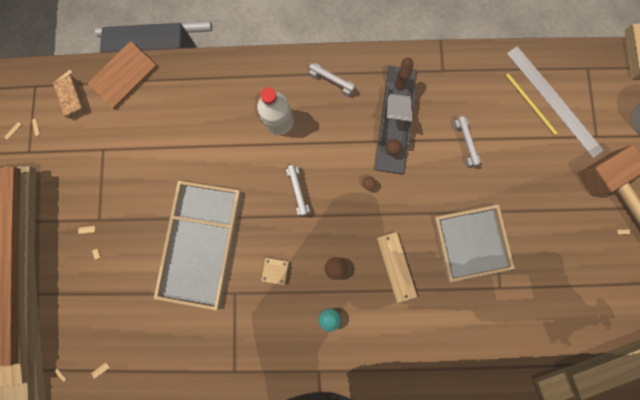

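View pics/scene0.png

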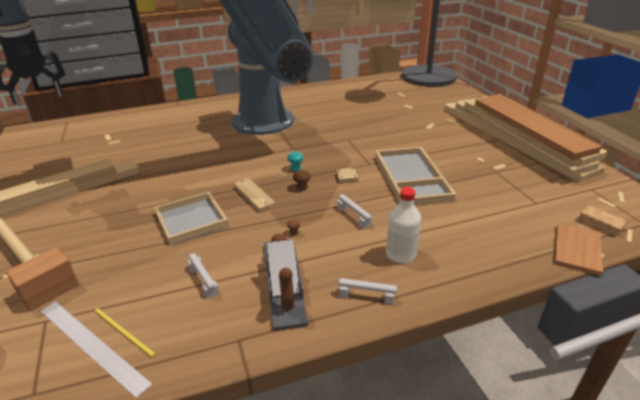

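The top view shows bar-pull candidates at (298,190), (332,79) and (467,141). Knob candidates are the dark large one at (336,268), the turquoise decoy at (330,320) and the small one at (370,184). The square plate is at (275,271), the long plate at (397,267), the long tray at (198,245) on the left and the square tray at (474,243) on the right. The scene view agrees: pulls at (353,210), (368,290) and (203,274), knobs at (301,179), (295,160 turquoise) and (293,228).

Run:
```python
from h import *
s=load('top0'); P=cloud(s); sc=load('scene0'); Q=cloud(sc)
print('bench z top',np.round(np.median(P[330:350,180:230,2]),4),'scene',np.round(np.median(Q[120:130,150:200,2]),4))
items={'pullA':(298,190),'pullB':(332,79),'pullC':(467,141),'lknob':(336,268),'sknob':(370,184),'sq':(275,271),'lp':(397,267),'turq':(330,320),'bottle':(275,112),'plane':(396,120)}
m=(P[:,:,2]>.009).astype(np.uint8)
n,l,stt,cen=cv2.connectedComponentsWithStats(m)
for k,(u,v) in items.items():
    L=l[v,u]; 
    if L==0: L=np.bincount(l[v-6:v+7,u-6:u+7].ravel()).tolist(); L=np.argmax([0]+L[1:])
    pts=P[l==L]; top=np.percentile(pts[:,2],95); q=pts[pts[:,2]>top-.008] if k[0]!='b' else pts
    r=cv2.minAreaRect((q[:,:2]*1000).astype(np.float32)); print(k,'area',stt[L,4],'ztop %.4f'%top,np.round(q.mean(0),4),'rect c',np.round(r[0],1),'size',np.round(r[1],1),'ang',round(r[2],1))
# trays: walls
for k,(u,v) in {'lt':(198,250),'st':(474,243)}.items():
    print(k,'floor z',np.round(np.median(P[v-10:v+10,u-10:u+10,2]),4))
for k,(a,b,c,d) in {'lt':(145,250,175,315),'st':(425,520,200,287)}.items():
    w=np.zeros_like(m); w[c:d,a:b]=1
    q=P[(w>0)&(P[:,:,2]>.013)]; r=cv2.minAreaRect((q[:,:2]*1000).astype(np.float32)); print(k,'wall z',np.percentile(q[:,2],90).round(4),np.round(r[0],1),np.round(r[1],1),round(r[2],1))
big=cv2.resize(s['image'][140:340,140:540,::-1],(800,400),interpolation=cv2.INTER_CUBIC); cv2.imwrite('pics/crop0.png',big)
```

```text
bench z top -0.0018 scene 0.0012
pullA area 440 ztop 0.0338 [0.6051 0.0734 0.0388] rect c [561.   53.5] size [208.5  30.7] ang 24.4
pullB area 424 ztop 0.0345 [ 0.8466 -0.0046  0.0451] rect c [683.3 -23.3] size [414.2  89.4] ang 6.8
pullC area 474 ztop 0.0340 [ 0.7018 -0.2874  0.0389] rect c [ 584.6 -175.5] size [ 95.3 399.4] ang 46.6
lknob area 402 ztop 0.0472 [ 0.4427 -0.0023  0.0434] rect c [442.5  -1.5] size [40.9 40.5] ang 25.5
sknob area 155 ztop 0.0328 [ 0.6169 -0.0757  0.0356] rect c [553.3 -40.4] size [ 26.2 177.2] ang 60.8
sq area 575 ztop 0.0167 [0.4388 0.1241 0.0142] rect c [438.5 125. ] size [50.4 50.2] ang 79.7
lp area 1466 ztop 0.0166 [ 0.4428 -0.1285  0.0183] rect c [430.8 -85.6] size [139.4 135.5] ang 15.7
turq area 425 ztop 0.0474 [0.345  0.0111 0.0561] rect c [396.9  13.5] size [149.   41.5] ang 2.8
bottle area 1195 ztop 0.1587 [0.7527 0.1096 0.1026] rect c [627.3  74.8] size [341.3  63.6] ang 16.3
plane area 2861 ztop 0.0987 [ 0.8142 -0.1445  0.1543] rect c [661.7 -88. ] size [ 25.  413.9] ang 69.4
lt floor z 0.0031
st floor z 0.0033
lt wall z 0.0225 [479.  178.9] [361.7 253.7] 80.1
st wall z 0.0223 [ 470.8 -184.2] [135.9 355.6] 9.7
```

View pics/crop0.png

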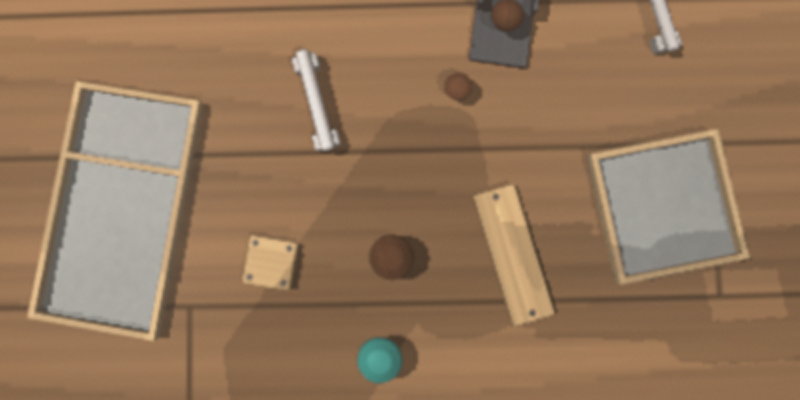

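The crop confirms the choice. The leftmost pull is the one at full-image (298,190), with y≈+0.07 against about 0 and −0.29 for the others. The large knob is the dark one, the small knob sits close to the plane's nose, and the parts lie flat. I'll refine the poses with depth dropouts removed and a second view.

Run:
```python
from h import *
def comps(s,items,zmin=.009):
    P=cloud(s); P[s['depth']<=0]=0; P[(P[:,:,2]>.25)]=0
    m=(P[:,:,2]>zmin).astype(np.uint8); n,l,_,_=cv2.connectedComponentsWithStats(m,connectivity=4)
    for k,(u,v) in items.items():
        w=l[v-6:v+7,u-6:u+7].ravel(); w=w[w>0]
        if not len(w): print(k,'none'); continue
        p=P[l==np.bincount(w).argmax()]; top=np.percentile(p[:,2],90); q=p[p[:,2]>top-.007]
        if k=='plane': q=p
        r=cv2.minAreaRect((q[:,:2]*1000).astype(np.float32)); b=cv2.boxPoints(r)
        e=b[1]-b[0];f=b[2]-b[1];g=e if np.hypot(*e)>np.hypot(*f) else f
        print(k,len(p),'ztop %.4f'%top,'mean',np.round(q.mean(0)[:2],4),'rect',np.round(r[0],1),np.round(sorted(r[1]),1),'long ang %.1f'%(np.degrees(np.arctan2(g[1],g[0]))%180))
print('TOP');comps(load('top0'),{'pullA':(298,190),'pullB':(332,79),'lknob':(336,268),'sknob':(370,184),'sq':(275,271),'lp':(397,267),'turq':(330,320),'bottle':(275,112),'plane':(396,120),'lt':(160,297),'st':(440,240)})
print('SCENE');comps(load('scene0'),{'pullA':(353,210),'lknob':(301,177),'sknob':(293,225),'sq':(347,173),'lp':(253,194),'lt':(385,160),'st':(200,202),'plane':(285,270)})
```

```text
TOP
pullA 437 ztop 0.0333 mean [0.6063 0.074 ] rect [606.9  74.3] [ 15.4 108.8] long ang 15.3
pullB 419 ztop 0.0336 mean [ 0.8528 -0.0046] rect [854.3  -2.9] [ 15.7 109.4] long ang 58.6
lknob 402 ztop 0.0463 mean [ 0.4427 -0.0023] rect [443.4  -1.8] [39.5 41.1] long ang 133.5
sknob 154 ztop 0.0323 mean [ 0.6181 -0.0764] rect [618.6 -76.6] [25.7 28.7] long ang 159.5
sq 575 ztop 0.0160 mean [0.4388 0.1241] rect [438.5 125. ] [50.2 50.4] long ang 79.7
lp 1459 ztop 0.0160 mean [ 0.4427 -0.1291] rect [ 443.  -129.2] [ 44.8 139.4] long ang 15.7
turq 420 ztop 0.0465 mean [0.343  0.0113] rect [342.1  10.7] [40.1 40.5] long ang 134.8
bottle 1192 ztop 0.1578 mean [0.766  0.1142] rect [766.4 114.6] [27.7 28.4] long ang 42.2
plane 2833 ztop 0.0828 mean [ 0.7587 -0.1397] rect [ 762.8 -141.2] [ 62.7 238.9] long ang 170.0
lt 1660 ztop 0.0219 mean [0.4995 0.2882] rect [498.1 288.2] [139.9 253.8] long ang 169.9
st 989 ztop 0.0218 mean [ 0.4876 -0.2925] rect [ 489.3 -291.2] [136.  138.1] long ang 99.6
SCENE
pullA 369 ztop 0.0353 mean [0.6132 0.0746] rect [610.2  75.4] [ 15.7 108.9] long ang 14.3
lknob 242 ztop 0.0482 mean [ 0.4502 -0.0028] rect [448.   -2.7] [36.  41.8] long ang 59.4
sknob 136 ztop 0.0343 mean [ 0.6237 -0.0765] rect [623.2 -76.6] [25.2 26.6] long ang 70.3
sq 228 ztop 0.0185 mean [0.4436 0.1247] rect [440.4 125.5] [49.3 52.8] long ang 170.6
lp 619 ztop 0.0184 mean [ 0.4502 -0.1275] rect [ 444.6 -127.1] [ 46.6 143.8] long ang 14.6
lt 3130 ztop 0.1262 mean [0.7742 0.1131] rect [769.4 116.9] [35.  35.8] long ang 96.7
st 958 ztop 0.0233 mean [ 0.496  -0.2882] rect [ 489.6 -289. ] [136.7 142.7] long ang 10.1
plane 2928 ztop 0.0815 mean [ 0.8071 -0.1484] rect [ 764.5 -140. ] [ 62.3 240.8] long ang 170.3
```

Run:
```python
from h import *
go(.4437,-.128,.10,np.radians(105.3))
s=load('top0');P=cloud(s);q=P[(P[:,:,2]>.06)&(P[:,:,2]<.13)&(s['depth']>0)&(P[:,:,1]<-.08)&(P[:,:,1]>-.2)&(P[:,:,0]>.6)]
print('plane tall pts',np.round(q[:,:2].min(0),3), 'nearest to sknob',np.hypot(*(q[:,:2]-[.62,-.0766]).T).min())
```

```text
t 0.15 tcp [ 0.2112 -0.5877  0.2305] x [0.941 0.338 0.   ] z [-0.     0.002 -1.   ] gap 1.0 gf 0.0 F [-0.5 -0.2  0.6] q [-1.4   0.53  1.43 -0.    1.18 -0.18]
shift units [ 9.35 -8.85  3.28]
z turn units (tool down) 0.05 other -1.95 closing now -1.226
plane tall pts [ 0.687 -0.168] nearest to sknob 0.08014722982527711
```

```bash
python3 -m crank '0.8 -0.5 0 0 0 0;0.8 -0.6 0 0 0 0;0.8 -0.6 0.2 0 0 0;0.8 -0.6 0.2 0 0 0;0.8 -0.6 0.2 0 0 0' 0.5 40
python3 -m crank '0.7 -0.6 0.2 0 0 0;0.7 -0.6 0.2 0 0 0;0.7 -0.6 0.2 0 0 0;0.7 -0.6 0.2 0 0 0;0.7 -0.6 0.2 0 0 0'
python3 -m crank '0.6 -0.6 0.3 0 0 0;0.5 -0.6 0.4 0 0 0;0.4 -0.6 0.4 0 0 0;0.35 -0.6 0.4 0 0 0;0 -0.55 0.2 0 0 0.05'
python3 - <<'E'
from h import *
go(.4437,-.128,.10,np.radians(105.3))
E
```

```text
t: 0.65
tcp_pos: [0.3232, -0.4234, 0.207]
tool_rot: [0.985, 0.171, 0.0, -0.0]
force: [0.8, 0.0, 0.0]
finger_gap: 0.748
gripper_force: 0.0
t: 1.15
tcp_pos: [0.4144, -0.2633, 0.167]
tool_rot: [0.985, 0.171, 0.0, -0.0]
force: [0.8, 0.3, -0.5]
finger_gap: 0.75
gripper_force: 0.0
t: 1.65
tcp_pos: [0.4445, -0.1272, 0.0983]
tool_rot: [0.991, 0.133, 0.0, -0.0]
force: [-0.1, -0.1, 0.9]
finger_gap: 0.752
gripper_force: 0.0
t 1.65 tcp [ 0.4445 -0.1272  0.0983] x [0.965 0.263 0.   ] z [ 0.  0. -1.] gap 0.752 gf 0.0 F [-0.1 -0.1  0.9] q [-0.52  0.55  1.95  0.    0.64  0.78]
shift units [-0.02  0.01 -0.04]
z turn units (tool down) -0.001 other 1.999 closing now -1.305
```

```bash
python3 -m crank '0 0 0.7 0 0 0;0 0 0.7 0 0 0;0 0 0.6 0 0 0;0 0 0.38 0 0 0;0 0 0 0 0 0'
python3 -m crank '0 0 0 0 0 0;0 0 0 0 0 0;0 0 0 0 0 0;0 0 0 0 0 0;0 0 0 0 0 0' -1 40
python3 -m crank '0 0 -0.1 0 0 0;0 0 -0.4 0 0 0;0 0 -0.7 0 0 0;0 0 -0.8 0 0 0;0 0 -0.4 0 0 0'
python3 - <<'E'
from h import *
a=np.radians(-10.1); c=np.array([.4985,.288])-.038*np.array([np.cos(a),np.sin(a)]);print(c)
go(c[0],c[1],.08,a+np.pi/2)
s=take('wrist','w1')
E
```

```text
t: 2.15
tcp_pos: [0.4427, -0.1281, 0.0024]
tool_rot: [0.991, 0.133, -0.002, -0.001]
force: [-0.2, 0.3, 0.1]
finger_gap: 0.751
gripper_force: 0.0
t: 2.65
tcp_pos: [0.444, -0.1288, 0.0048]
tool_rot: [0.991, 0.133, 0.001, 0.0]
force: [0.8, 0.0, 4.0]
finger_gap: 0.499
gripper_force: 41.9
t: 3.15
tcp_pos: [0.4441, -0.1288, 0.1023]
tool_rot: [0.991, 0.133, 0.001, 0.001]
force: [-0.2, 0.3, -0.8]
finger_gap: 0.497
gripper_force: 41.5
[0.46108888 0.29466394]
t 3.15 tcp [ 0.4441 -0.1288  0.1023] x [0.965 0.263 0.002] z [ 0.002 -0.001 -1.   ] gap 0.497 gf 41.473960876464844 F [-0.2  0.3 -0.8] q [-0.52  0.54  1.95  0.    0.65  0.78]
shift units [  3.19 -10.1    0.54]
z turn units (tool down) 0.282 other -1.718 closing now -1.304
```

View pics/w1.png

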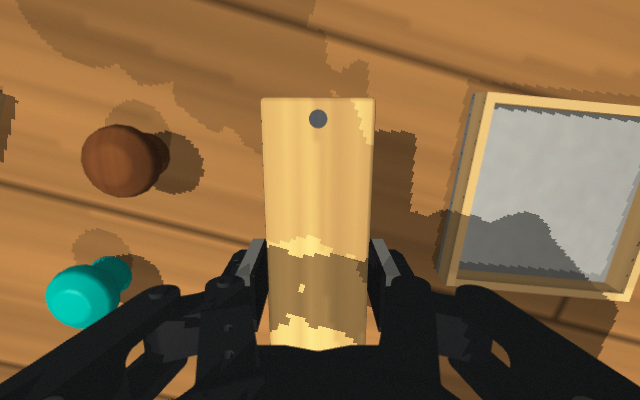

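The plate is held square between the pads, with its screw head at (318,118). The square tray is at (550,200), the dark knob at (125,160) and the turquoise decoy at (85,295).

```bash
python3 -m crank '0.1 -0.4 0 0 0 0;0.2 -0.8 0 0 0 0;0.2 -0.8 0 0 0 0;0.2 -0.8 0 0 0 0;0.2 -0.8 0 0 0 0'
python3 -m crank '0.3 -0.8 0 0 0 0;0.3 -0.8 0 0 0 0;0.3 -0.8 0 0 0 0;0.3 -0.8 0 0 0 0;0.3 -0.8 0 0 0 0'
python3 -m crank '0.3 -0.8 0 0 0 0.09;0.3 -0.8 0 0 0 0.09;0.2 -0.5 0.3 0 0 0.09;0 0 0.2 0 0 0.012;0 0 0 0 0 0'
python3 - <<'E'
from h import *
go(.461,.2947,.012,np.radians(79.9))
E
```

```text
t: 3.7
tcp_pos: [0.4398, 0.021, 0.0997]
tool_rot: [0.991, 0.132, -0.0, -0.0]
force: [-0.1, 0.2, -0.3]
finger_gap: 0.502
gripper_force: 41.4
t: 4.2
tcp_pos: [0.4556, 0.1913, 0.0995]
tool_rot: [0.991, 0.133, -0.001, 0.0]
force: [0.5, -0.5, -0.2]
finger_gap: 0.502
gripper_force: 41.4
t: 4.7
tcp_pos: [0.4737, 0.2766, 0.0783]
tool_rot: [0.996, -0.087, -0.002, 0.001]
force: [0.5, -0.5, -2.2]
finger_gap: 0.503
gripper_force: 41.4
t 4.7 tcp [0.4737 0.2766 0.0783] x [ 0.985 -0.173 -0.004] z [-0.005 -0.002 -1.   ] gap 0.503 gf 41.44100546836853 F [ 0.5 -0.5 -2.2] q [ 0.32  0.65  1.74 -0.    0.75  2.07]
shift units [-0.38 -0.4   1.66]
z turn units (tool down) 0.001 other -1.999 closing now -1.745
```

```bash
python3 -m crank '-0.2 -0.2 0 0 0 0;-0.18 -0.2 0.1 0 0 0;0 0 0.5 0 0 0;0 0 0.5 0 0 0;0 0 0.3 0 0 0'
python3 -m crank '0 0 0.2 0 0 0;0 0 0.1 0 0 0;0 0 0 0 0 0;0 0 0 0 0 0;0 0 0 0 0 0'
python3 - <<'E'
from h import *
go(.461,.2947,.010,np.radians(79.9))
E
```

```text
t: 5.2
tcp_pos: [0.4623, 0.2953, 0.0232]
tool_rot: [0.996, -0.088, -0.001, 0.0]
force: [-0.6, -0.7, -0.9]
finger_gap: 0.503
gripper_force: 41.4
t: 5.7
tcp_pos: [0.464, 0.2957, 0.0128]
tool_rot: [0.996, -0.088, 0.001, -0.0]
force: [-0.0, -0.8, -0.8]
finger_gap: 0.502
gripper_force: 41.4
t 5.7 tcp [0.464  0.2957 0.0128] x [ 0.984 -0.176  0.001] z [ 0.001  0.    -1.   ] gap 0.502 gf 41.44811511039734 F [-0.  -0.8 -0.8] q [0.36 0.77 1.77 0.   0.6  2.11]
shift units [-0.07  0.04  0.07]
z turn units (tool down) -0.0 other 2.0 closing now -1.748
```

```bash
python3 -m crank '-0.07 0.04 0.07 0 0 0;0 0 0 0 0 0;0 0 0 0 0 0;0 0 0 0 0 0;0 0 0 0 0 0'
python3 -m crank '0 0 0 0 0 0;0 0 0 0 0 0;0 0 0 0 0 0;0 0 -0.5 0 0 0;0 0 -0.8 0 0 0' 0.4
python3 -m crank '0 0 -0.8 0 0 0;-0.4 0.5 -0.6 0 0 0;-0.4 0.8 0 0 0 0;-0.4 0.8 0 0 0 0;-0.4 0.8 0 0 0 0' 0.6
python3 - <<'E'
from h import *
s=take('top','top1');P=cloud(s);m=(P[:,:,2]>.012)&(P[:,:,2]<.03)&(s['depth']>0)
q=P[(m)];a=np.radians(-10.1);d=q[:,:2]-[.4985,.288];l=d@np.array([[np.cos(a),-np.sin(a)],[np.sin(a),np.cos(a)]])
k=(abs(l[:,1])<.055)&(l[:,0]>-.113)&(l[:,0]<.039);r=cv2.minAreaRect((q[k,:2]*1000).astype(np.float32));print(r,np.median(q[k,2]),l[k].mean(0))
go(.4393,.1252,.08,np.radians(79.9))
E
```

```text
t: 6.2
tcp_pos: [0.461, 0.2946, 0.0098]
tool_rot: [0.996, -0.088, 0.001, -0.0]
force: [0.7, 0.8, 5.6]
finger_gap: 0.504
gripper_force: 42.1
t: 6.7
tcp_pos: [0.4585, 0.2936, 0.0598]
tool_rot: [0.996, -0.088, -0.003, 0.001]
force: [0.8, 0.1, 0.6]
finger_gap: 0.7
gripper_force: 0.0
t: 7.2
tcp_pos: [0.3758, 0.1907, 0.1175]
tool_rot: [0.996, -0.088, 0.0, 0.0]
force: [-0.2, -1.2, 0.1]
finger_gap: 0.799
gripper_force: 0.0
((459.19635009765625, 293.6583557128906), (46.091793060302734, 139.58961486816406), 79.45503234863281) 0.019125747281351302 [-0.03954225 -0.00230565]
t 7.25 tcp [0.369  0.1874 0.1168] x [ 0.984 -0.176 -0.01 ] z [-0.011 -0.003 -1.   ] gap 0.803 gf 0.0 F [-4.4 -1.6 -1.7] q [ 0.2   0.47  2.05 -0.    0.63  1.95]
shift units [2.01 1.22 0.91]
z turn units (tool down) -0.0 other 2.0 closing now -1.747
```

The long plate lies flat in the bay, centred within 2 mm. Square plate next.

```bash
python3 -m crank '0.4 0.2 0 0 0 0;0.5 0.3 0 0 0 0;0.5 0.3 0.3 0 0 0;0.4 0.3 0.4 0 0 0;0.21 0.12 0.2 0 0 0'
python3 - <<'E'
from h import *
go(.4393,.1252,.004,np.radians(79.9))
E
```

```text
t: 7.75
tcp_pos: [0.4485, 0.1283, 0.0803]
tool_rot: [0.996, -0.089, -0.0, 0.0]
force: [0.1, 0.2, 0.5]
finger_gap: 0.802
gripper_force: 0.0
t 7.75 tcp [0.4485 0.1283 0.0803] x [ 0.984 -0.177 -0.001] z [-0.001 -0.    -1.   ] gap 0.802 gf 0.0 F [0.1 0.2 0.5] q [ 0.04  0.59  1.95 -0.    0.6   1.79]
shift units [-0.21  0.12  1.91]
z turn units (tool down) -0.001 other 1.999 closing now -1.749
```

```bash
python3 -m crank '-0.21 0.12 0.2 0 0 0;0 0 0.6 0 0 0;0 0 0.6 0 0 0;0 0 0.4 0 0 0;0 0 0.1 0 0 0'
python3 -m crank '0 0 0 0 0 0;0 0 0 0 0 0;0 0 0 0 0 0;0 0 0 0 0 0;0 0 0 0 0 0' -1 40
python3 -m crank '0 0 -0.2 0 0 0;0 0 -0.6 0 0 0;0 0 -0.8 0 0 0;0 0 -0.6 0 0 0;0 0 -0.2 0 0 0'
python3 - <<'E'
from h import *
go(.4895,-.290,.08)
E
```

```text
t: 8.25
tcp_pos: [0.437, 0.1263, 0.0038]
tool_rot: [0.996, -0.088, -0.002, 0.0]
force: [-0.5, 0.0, -0.1]
finger_gap: 0.8
gripper_force: 0.0
t: 8.75
tcp_pos: [0.4389, 0.1261, 0.0058]
tool_rot: [0.996, -0.088, 0.001, -0.0]
force: [0.4, -0.4, -0.2]
finger_gap: 0.573
gripper_force: 41.7
t: 9.25
tcp_pos: [0.4397, 0.1262, 0.1038]
tool_rot: [0.996, -0.088, 0.002, -0.0]
force: [0.1, -0.8, -0.0]
finger_gap: 0.57
gripper_force: 41.7
t 9.25 tcp [0.4397 0.1262 0.1038] x [ 0.984 -0.176  0.005] z [ 0.005  0.    -1.   ] gap 0.57 gf 41.69317066669464 F [ 0.1 -0.8 -0. ] q [0.03 0.53 1.96 0.   0.64 1.78]
shift units [ 3.05 10.02  0.6 ]
```

```bash
python3 -m crank '0.1 0.4 0 0 0 0;0.2 0.8 0 0 0 0;0.2 0.8 0 0 0 0;0.2 0.8 0 0 0 0;0.3 0.8 0 0 0 0'
python3 -m crank '0.3 0.8 0 0 0 0;0.3 0.8 0 0 0 0;0.3 0.8 0 0 0 0;0.3 0.8 0 0 0 0;0.3 0.8 0 0 0 0'
python3 -m crank '0.3 0.8 0.1 0 0 0;0.2 0.8 0.3 0 0 0;0 0.5 0.2 0 0 0;0 0.2 0 0 0 0;0 0 0 0 0 0'
python3 - <<'E'
from h import *
go(.4895,-.290,.012)
E
```

```text
t: 9.75
tcp_pos: [0.4514, -0.0236, 0.1009]
tool_rot: [0.996, -0.088, -0.001, -0.0]
force: [0.6, 0.6, 0.3]
finger_gap: 0.566
gripper_force: 41.7
t: 10.25
tcp_pos: [0.4831, -0.192, 0.1008]
tool_rot: [0.996, -0.088, -0.001, -0.0]
force: [0.3, -0.2, -0.3]
finger_gap: 0.57
gripper_force: 41.7
t: 10.75
tcp_pos: [0.4864, -0.2853, 0.0768]
tool_rot: [0.996, -0.089, -0.001, -0.0]
force: [-0.9, -0.2, 0.2]
finger_gap: 0.566
gripper_force: 41.7
t 10.75 tcp [ 0.4864 -0.2853  0.0768] x [ 0.984 -0.178 -0.001] z [-0.001  0.001 -1.   ] gap 0.566 gf 41.68732523918152 F [-0.9 -0.2  0.2] q [-0.73  0.67  1.71  0.    0.76  1.02]
shift units [0.1  0.1  1.62]
```

```bash
python3 -m crank '0.1 0.1 0.2 0 0 0;0 0 0.5 0 0 0;0 0 0.5 0 0 0;0 0 0.3 0 0 0;0 0 0.13 0 0 0'
python3 -m crank '0 0 0.02 0 0 0;0 0 0 0 0 0;0 0 0 0 0 0;0 0 0 0 0 0;0 0 0 0 0 0'
python3 -m crank '0 0 0 0 0 0;0 0 0 0 0 0;0 0 0 0 0 0;0 0 -0.5 0 0 0;0 0 -0.8 0 0 0' 0.5
python3 -m crank '0 0 -0.8 0 0 0;0 -0.5 -0.6 0 0 0;-0.2 -0.8 0 0 0 0;-0.2 -0.8 0 0 0 0;-0.2 -0.8 0 0 0 0' 0.6
python3 - <<'E'
from h import *
s=take('top','top2');P=cloud(s)
q=P[(P[:,:,2]>.012)&(P[:,:,2]<.03)&(s['depth']>0)&(np.hypot(P[:,:,0]-.4895,P[:,:,1]+.29)<.055)];r=cv2.minAreaRect((q[:,:2]*1000).astype(np.float32));print(r,np.median(q[:,2]))
q=P[(P[:,:,2]>.025)&(P[:,:,2]<.06)&(s['depth']>0)&(np.hypot(P[:,:,0]-.4445,P[:,:,1])<.04)];print(len(q),np.median(q,0))
go(.4445,-.0022,.1,np.radians(79.9))
E
```

```text
t: 11.25
tcp_pos: [0.4899, -0.288, 0.0109]
tool_rot: [0.996, -0.088, -0.001, -0.001]
force: [-0.1, -0.6, -0.6]
finger_gap: 0.571
gripper_force: 41.7
t: 11.75
tcp_pos: [0.4905, -0.2897, 0.0118]
tool_rot: [0.996, -0.088, 0.0, 0.0]
force: [0.3, -0.6, -1.1]
finger_gap: 0.572
gripper_force: 41.7
t: 12.25
tcp_pos: [0.4889, -0.2884, 0.062]
tool_rot: [0.996, -0.088, -0.002, -0.002]
force: [0.3, -1.1, 0.7]
finger_gap: 0.751
gripper_force: 0.0
t: 12.75
tcp_pos: [0.4869, -0.1701, 0.1197]
tool_rot: [0.996, -0.089, 0.0, 0.0]
force: [0.8, 0.7, 0.3]
finger_gap: 0.799
gripper_force: 0.0
((0.0, 0.0), (0.0, 0.0), 0.0) nan
402 [ 0.44360363 -0.00242486  0.04228011]
t 12.8 tcp [ 0.4841 -0.1643  0.1192] x [ 0.985 -0.174 -0.005] z [-0.005  0.005 -1.   ] gap 0.8 gf 0.0 F [-2.2  3.6  0.2] q [-0.55  0.55  1.81  0.    0.78  1.2 ]
shift units [-1.68 -3.82  0.51]
z turn units (tool down) 0.001 other -1.999 closing now -1.746
  return _methods._mean(a, axis=axis, dtype=dtype,
  ret = ret.dtype.type(ret / rcount)
```

```bash
python3 -m crank '-0.4 -0.8 0 0 0 0;-0.4 -0.9 0 0 0 0;-0.4 -0.9 0 0 0 0;-0.35 -0.8 0 0 0 0;-0.13 -0.42 0 0 0 0'
python3 -m crank '0 0 0.2 0 0 0;0 0 0 0 0 0;0 0 0 0 0 0;0 0 0 0 0 0;0 0 0 0 0 0'
python3 - <<'E'
from h import *
s=take('top','top3');P=cloud(s);P[s['depth']<=0]=0
q=P[(P[:,:,2]>.012)&(P[:,:,2]<.03)&(np.hypot(P[:,:,0]-.4895,P[:,:,1]+.29)<.055)];r=cv2.minAreaRect((q[:,:2]*1000).astype(np.float32));print(r,np.median(q[:,2]))
go(.4442,-.0022,.010,np.radians(79.9))
E
```

```text
t: 13.3
tcp_pos: [0.4455, -0.0064, 0.1193]
tool_rot: [0.996, -0.087, -0.001, -0.0]
force: [-0.2, 0.6, -0.2]
finger_gap: 0.799
gripper_force: 0.0
t: 13.8
tcp_pos: [0.4482, -0.0097, 0.1113]
tool_rot: [0.996, -0.089, 0.0, 0.0]
force: [-0.1, -0.5, -0.5]
finger_gap: 0.8
gripper_force: 0.0
((491.3553161621094, -289.5455322265625), (51.407493591308594, 49.43777084350586), 81.49779510498047) 0.018985011772993887
t 13.85 tcp [ 0.448  -0.0096  0.1113] x [ 0.984 -0.177  0.   ] z [ 0. -0. -1.] gap 0.796 gf 0.0 F [-0.3 -0.   0.4] q [-0.27  0.51  1.98 -0.    0.66  1.48]
shift units [-0.13 -0.17  2.53]
z turn units (tool down) -0.001 other 1.999 closing now -1.749
```

```bash
python3 -m crank '-0.13 -0.17 0 0 0 0;0 0 0.6 0 0 0;0 0 0.8 0 0 0;0 0 0.7 0 0 0;0 0 0.38 0 0 0'
python3 -m crank '0 0 0 0 0 0;0 0 0 0 0 0;0 0 0 0 0 0;0 0 0 0 0 0;0 0 0 0 0 0' -1 25
python3 -m crank '0 0 -0.2 0 0 0;0 0 -0.6 0 0 0;0 0 -0.8 0 0 0;0 0 -0.8 0 0 0;0 0 -0.6 0 0 0'
python3 - <<'E'
from h import *
take('wrist','w2')
go(.4915,-.2893,.11)
E
```

```text
t: 14.35
tcp_pos: [0.4428, -0.0007, 0.0105]
tool_rot: [0.996, -0.088, -0.001, -0.0]
force: [-0.3, 0.0, 0.0]
finger_gap: 0.801
gripper_force: 0.0
t: 14.85
tcp_pos: [0.4443, -0.0014, 0.0129]
tool_rot: [0.996, -0.088, 0.001, 0.0]
force: [-0.8, -0.1, 0.9]
finger_gap: 0.519
gripper_force: 25.5
t: 15.35
tcp_pos: [0.4439, -0.0012, 0.1345]
tool_rot: [0.996, -0.088, 0.001, 0.0]
force: [0.7, 0.5, -0.4]
finger_gap: 0.512
gripper_force: 25.8
t 15.4 tcp [ 0.4458 -0.0016  0.1372] x [ 0.984 -0.175  0.008] z [ 0.008 -0.002 -1.   ] gap 0.516 gf 25.81901441415539 F [ 0.6 -0.3  2. ] q [-0.26  0.45  1.97  0.    0.71  1.49]
shift units [2.38 6.88 0.7 ]
```

View pics/w2.png

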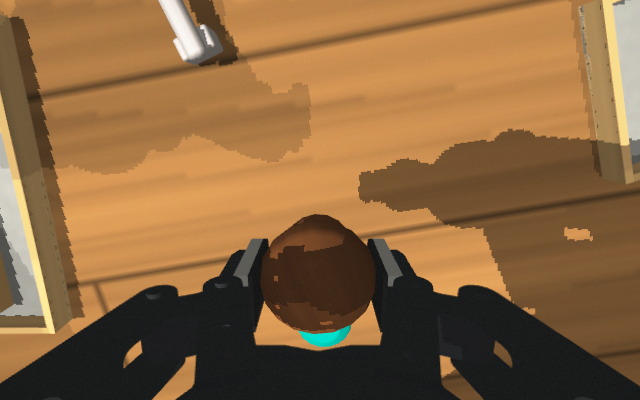

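The dark knob is held centred at (318,275). The turquoise decoy is still on the bench behind it at (325,335).

```bash
python3 -m crank '0.1 0.3 0 0 0 0;0.2 0.5 0 0 0 0;0.2 0.6 0 0 0 0;0.2 0.6 0 0 0 0;0.2 0.6 0 0 0 0'
python3 -m crank '0.2 0.6 0.1 0 0 0;0.2 0.6 0.1 0 0 0;0.2 0.6 0.1 0 0 0;0.2 0.6 0.1 0 0 0;0.2 0.6 0.1 0 0 0'
python3 -m crank '0.2 0.5 0.1 0 0 0;0.2 0.4 0.1 0 0 0;0.18 0.3 0 0 0 0;0.1 0.18 0 0 0 0;0 0 0 0 0 0'
python3 - <<'E'
from h import *
go(.4915,-.2893,.037)
E
```

```text
t: 15.9
tcp_pos: [0.4602, -0.1114, 0.131]
tool_rot: [0.996, -0.088, -0.001, -0.0]
force: [0.2, 0.1, -0.9]
finger_gap: 0.513
gripper_force: 25.8
t: 16.4
tcp_pos: [0.4782, -0.2366, 0.1105]
tool_rot: [0.996, -0.089, -0.001, -0.001]
force: [0.3, -0.5, -1.4]
finger_gap: 0.514
gripper_force: 25.8
t: 16.9
tcp_pos: [0.4968, -0.2952, 0.104]
tool_rot: [0.996, -0.088, 0.0, 0.0]
force: [-0.2, -0.4, -0.4]
finger_gap: 0.515
gripper_force: 25.8
t 16.9 tcp [ 0.4968 -0.2952  0.104 ] x [ 0.984 -0.176  0.001] z [ 0.001 -0.001 -1.   ] gap 0.515 gf 25.81590551038971 F [-0.2 -0.4 -0.4] q [-0.73  0.64  1.66  0.    0.84  1.02]
shift units [-0.16 -0.12  1.68]
```

```bash
python3 -m crank '-0.16 -0.12 0.2 0 0 0;0 0 0.5 0 0 0;0 0 0.5 0 0 0;0 0 0.38 0 0 0;0 0 0.1 0 0 0'
python3 -m crank '0 0 0.03 0 0 0;0 0 0.03 0 0 0;0 0 0 0 0 0;0 0 0 0 0 0;0 0 0 0 0 0'
python3 - <<'E'
from h import *
go(.4915,-.2893,.0339)
E
```

```text
t: 17.4
tcp_pos: [0.489, -0.2856, 0.0351]
tool_rot: [0.996, -0.088, -0.002, -0.002]
force: [-0.5, 1.5, -0.7]
finger_gap: 0.517
gripper_force: 25.8
t: 17.9
tcp_pos: [0.4912, -0.2886, 0.0351]
tool_rot: [0.996, -0.088, 0.0, 0.0]
force: [0.7, 0.6, -0.9]
finger_gap: 0.517
gripper_force: 25.8
t 17.9 tcp [ 0.4912 -0.2886  0.0351] x [ 0.984 -0.176  0.001] z [ 0.001 -0.001 -1.   ] gap 0.517 gf 25.816127321741078 F [ 0.7  0.6 -0.9] q [-0.73  0.74  1.71  0.    0.69  1.02]
shift units [0.01 0.02 0.03]
```

```bash
python3 -m crank '0 0 0.03 0 0 0;0 0 0 0 0 0;0 0 0 0 0 0;0 0 0 0 0 0;0 0 0 0 0 0'
python3 -m crank '0 0 0 0 0 0;0 0 0 0 0 0;0 0 0 0 0 0;0 0 0 0 0 0;0 0 -0.3 0 0 0' 0.5
python3 -m crank '0 0 -0.8 0 0 0;0 0 -0.8 0 0 0;0 0 -0.5 0 0 0;0 0 0 0 0 -0.09;0 0 0 0 0 -0.09' 0
python3 - <<'E'
from h import *
go(.6085,.0748,.12,np.radians(105))
E
```

```text
t: 18.4
tcp_pos: [0.4909, -0.2884, 0.0333]
tool_rot: [0.996, -0.088, 0.0, -0.0]
force: [-0.2, 0.0, 0.0]
finger_gap: 0.515
gripper_force: 25.8
t: 18.9
tcp_pos: [0.4899, -0.2876, 0.0445]
tool_rot: [0.996, -0.088, -0.001, -0.001]
force: [-0.2, 0.5, 1.2]
finger_gap: 0.75
gripper_force: 0.0
t: 19.4
tcp_pos: [0.4915, -0.2888, 0.1315]
tool_rot: [0.998, 0.056, 0.001, 0.001]
force: [-0.6, 0.5, -0.5]
finger_gap: 0.503
gripper_force: 0.0
t 19.4 tcp [ 0.4915 -0.2888  0.1315] x [0.994 0.112 0.002] z [ 0.002 -0.002 -1.   ] gap 0.503 gf 0.0 F [-0.6  0.5 -0.5] q [-0.73  0.59  1.67  0.    0.89  0.73]
shift units [ 3.92 -8.71  0.27]
z turn units (tool down) -0.095 other 1.905 closing now -1.459
```

```bash
python3 -m crank '0.2 -0.6 0 0 0 0;0.3 -0.8 0 0 0 0;0.3 -0.8 0 0 0 0;0.3 -0.8 0 0 0 0;0.3 -0.8 0 0 0 0'
python3 -m crank '0.3 -0.8 0 0 0 0;0.4 -0.8 0 0 0 0;0.4 -0.8 0 0 0 0;0.4 -0.8 0 0 0 0;0.4 -0.8 0.2 0 0 0'
python3 -m crank '0.4 -0.6 0.1 0 0 0;0.2 -0.3 0 0 0 -0.09;0 0 0 0 0 0;0 0 0 0 0 0;0 0 0 0 0 0'
python3 - <<'E'
from h import *
take('wrist','w3'); s=take('top','top4')
cv2.imwrite('pics/c4.png',cv2.resize(s['image'][190:300,420:530,::-1],(440,440)))
go(.6085,.0748,.010,np.radians(105))
P=cloud(s);P[s['depth']<=0]=0
q=P[(P[:,:,2]>.045)&(P[:,:,2]<.09)&(np.hypot(P[:,:,0]-.4895,P[:,:,1]+.29)<.055)];r=cv2.minAreaRect((q[:,:2]*1000).astype(np.float32));print('knob',r[:2],np.percentile(q[:,2],90))
E
```

```text
t: 19.9
tcp_pos: [0.5308, -0.1301, 0.1303]
tool_rot: [0.999, 0.053, 0.0, 0.0]
force: [0.2, 0.9, -0.4]
finger_gap: 0.499
gripper_force: 0.0
t: 20.4
tcp_pos: [0.5905, 0.0372, 0.1232]
tool_rot: [0.999, 0.053, 0.002, 0.0]
force: [0.1, -0.3, 0.8]
finger_gap: 0.501
gripper_force: 0.0
t: 20.9
tcp_pos: [0.6087, 0.0732, 0.1177]
tool_rot: [0.993, 0.122, -0.0, 0.0]
force: [-1.2, 0.5, 0.1]
finger_gap: 0.498
gripper_force: 0.0
t 21.0 tcp [0.6088 0.0731 0.1176] x [ 0.97   0.242 -0.   ] z [-0. -0. -1.] gap 0.499 gf 0.0 F [ 0.3 -0.2 -0.1] q [-0.06  0.65  1.56 -0.    0.93  1.26]
shift units [ 0.   -0.04  2.69]
z turn units (tool down) -0.011 other 1.989 closing now -1.326
knob ((491.8447265625, -287.916259765625), (43.284603118896484, 42.585575103759766)) 0.06708389729753365
```

View pics/w3.png

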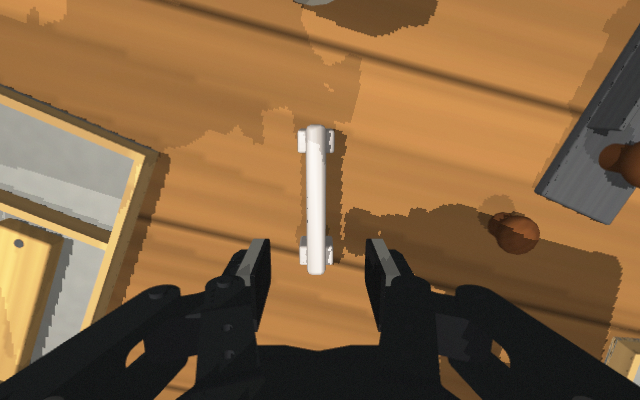

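The pull lies straight between the open fingers, with its bar running from (317,127) to (317,272). The small knob is at (515,232), the plane at the right edge and the long plate in its bay at lower left. The large knob stands on its plate, centred within 2 mm. I'll check the pull's position in this wrist view.

Run:
```python
from h import *
s=load('w3'); P=cloud(s); g=s['image'].astype(int)
m=((g.min(2)>130)&(g.max(2)-g.min(2)<40)).astype(np.uint8); m[:, :290]=0; m[:,345:]=0; m[:110]=0; m[290:]=0
q=P[(m>0)&(P[:,:,2]>.027)&(P[:,:,2]<.04)];r=cv2.minAreaRect((q[:,:2]*1000).astype(np.float32));print('depth',r,np.percentile(q[:,2],90))
# ray casting of bar ends at z=.028 and knob head centre
print(onz(s,[[317,127],[317,273]],.034).mean(0), onz(s,[[515,232]],.028))
t=load('top4'); print(tri(s,[317,200],t,[298.5,190.5]) if 0 else '')
```

```text
depth ((607.6905517578125, 74.77503967285156), (108.71556091308594, 12.7047700881958), 14.27411937713623) 0.0343207893857088
[0.6085566  0.07352552 0.034     ] [[ 0.62134442 -0.07177773  0.028     ]]
```

```bash
python3 -m crank '0 -0.03 0.4 0 0 0;0 0 0.7 0 0 0;0 0 0.8 0 0 0;0 0 0.6 0 0 0;0 0 0.19 0 0 0'
python3 -m crank '0 0 0 0 0 0;0 0 0 0 0 0;0 0 0 0 0 0;0 0 0 0 0 0;0 0 0 0 0 0' -1 60
python3 -m crank '0 0 0 0 0 0;0 0 -0.2 0 0 0;0 0 -0.6 0 0 0;0 0 -0.8 0 0 0;0 0 -0.8 0 0 0'
python3 - <<'E'
from h import *
go(.4602,.294,.10,np.radians(79.9))
E
```

```text
t: 21.5
tcp_pos: [0.6068, 0.0745, 0.0073]
tool_rot: [0.992, 0.122, -0.003, -0.0]
force: [-0.5, -1.0, 0.2]
finger_gap: 0.502
gripper_force: 0.0
t: 22.0
tcp_pos: [0.6096, 0.0753, 0.0109]
tool_rot: [0.992, 0.123, 0.001, 0.0]
force: [-0.3, -0.8, 3.4]
finger_gap: 0.154
gripper_force: 59.7
t: 22.5
tcp_pos: [0.608, 0.0755, 0.1062]
tool_rot: [0.992, 0.123, -0.001, -0.0]
force: [-0.0, 0.2, -0.8]
finger_gap: 0.153
gripper_force: 59.1
t 22.5 tcp [0.608  0.0755 0.1062] x [ 0.97   0.245 -0.002] z [-0.002  0.    -1.   ] gap 0.153 gf 59.0825092792511 F [-0.   0.2 -0.8] q [-0.06  0.67  1.57  0.    0.91  1.26]
shift units [-2.24 -6.2   0.17]
z turn units (tool down) 0.27 other -1.73 closing now -1.323
```

```bash
python3 -m crank '-0.1 -0.3 0 0 0 0;-0.2 -0.6 0 0 0 0;-0.3 -0.7 0 0 0 0;-0.3 -0.7 0 0 0 0;-0.3 -0.7 0 0 0 0'
python3 -m crank '-0.3 -0.7 0 0 0 0;-0.3 -0.7 0 0 0 0;-0.2 -0.7 0 0 0 0;-0.2 -0.6 0 0 0 0;0 -0.3 0 0 0 0'
python3 -m crank '0 0 0.1 0 0 0.09;0 0 0 0 0 0.09;0 0 0 0 0 0.09;0 0 0 0 0 0;0 0 0 0 0 0'
python3 - <<'E'
from h import *
go(.4602,.294,.036,np.radians(79.9))
take('wrist','w4')
E
```

```text
t: 23.0
tcp_pos: [0.5308, 0.1809, 0.1049]
tool_rot: [0.992, 0.123, -0.001, -0.0]
force: [1.4, 0.1, -1.6]
finger_gap: 0.148
gripper_force: 59.1
t: 23.5
tcp_pos: [0.4614, 0.2877, 0.1049]
tool_rot: [0.992, 0.125, -0.002, 0.0]
force: [-0.6, -0.2, -1.3]
finger_gap: 0.15
gripper_force: 59.1
t: 24.0
tcp_pos: [0.4648, 0.2862, 0.1014]
tool_rot: [0.996, -0.087, -0.0, 0.0]
force: [-0.5, 0.2, -1.1]
finger_gap: 0.148
gripper_force: 59.1
t 24.0 tcp [0.4648 0.2862 0.1014] x [ 0.985 -0.173 -0.   ] z [-0. -0. -1.] gap 0.148 gf 59.090099930763245 F [-0.5  0.2 -1.1] q [ 0.35  0.61  1.74 -0.    0.79  2.09]
shift units [-0.15 -0.17  1.63]
z turn units (tool down) 0.001 other -1.999 closing now -1.745
```

View pics/w4.png

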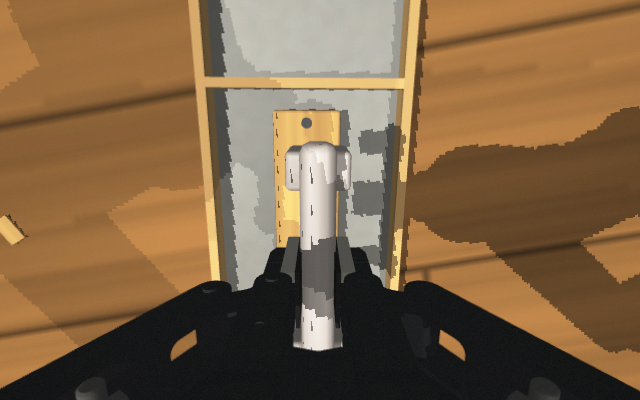

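The pull is held aligned along the plate. The plate's far edge runs from (275,110) to (340,110), with its screw at (307,123).

Run:
```python
from h import *
s=load('w4');e=onz(s,[[275,110],[340,110]],.021);print(e)
a=np.radians(-10.1);c=e.mean(0)[:2]-.07*np.array([np.cos(a),np.sin(a)]);print('plate centre',c)
b=onz(s,[[319,143]],.13)
t=load('top4');P=cloud(t);P[t['depth']<=0]=0
q=P[(P[:,:,2]>.012)&(P[:,:,2]<.03)];d=q[:,:2]-[.4985,.288];l=d@np.array([[np.cos(a),-np.sin(a)],[np.sin(a),np.cos(a)]])
k=(abs(l[:,1])<.055)&(l[:,0]>-.113)&(l[:,0]<.039);print(cv2.minAreaRect((q[k,:2]*1000).astype(np.float32)))
```

```text
[[0.53198452 0.30163363 0.021     ]
 [0.52479336 0.26082251 0.021     ]]
plate centre [0.45947372 0.29350374]
((0.0, 0.0), (0.0, 0.0), 0.0)
```

Two views agree on the plate centre, (0.460, 0.2937). Lowering the pull.

```bash
python3 -m crank '-0.15 -0.17 0.1 0 0 0;0 0 0.4 0 0 0;0 0 0.5 0 0 0;0 0 0.4 0 0 0;0 0 0.23 0 0 0'
python3 -m crank '0 0 0 0 0 0;0 0 0 0 0 0;0 0 0.04 0 0 0;0 0 0.03 0 0 0;0 0 0 0 0 0'
python3 - <<'E'
from h import *
go(.460,.2938,.032,np.radians(79.9))
E
```

```text
t: 24.55
tcp_pos: [0.459, 0.2943, 0.0351]
tool_rot: [0.996, -0.088, -0.001, 0.0]
force: [0.5, -0.5, -1.8]
finger_gap: 0.146
gripper_force: 59.1
t: 25.05
tcp_pos: [0.4603, 0.2943, 0.0341]
tool_rot: [0.996, -0.088, 0.0, -0.0]
force: [0.1, 0.7, -0.4]
finger_gap: 0.149
gripper_force: 59.1
t 25.05 tcp [0.4603 0.2943 0.0341] x [ 0.984 -0.176  0.001] z [ 0.001  0.    -1.   ] gap 0.149 gf 59.07798171043396 F [ 0.1  0.7 -0.4] q [0.36 0.73 1.77 0.   0.64 2.11]
shift units [-0.    0.01  0.05]
z turn units (tool down) -0.0 other 2.0 closing now -1.747
```

```bash
python3 -m crank '0 0.01 0.05 0 0 0;0 0 0 0 0 0;0 0 0 0 0 0;0 0 0 0 0 0;0 0 0 0 0 0'
python3 -m crank '0 0 0 0 0 0;0 0 0 0 0 0;0 0 0 0 0 0;0 0 0 0 0 0;0 0 -0.3 0 0 0' 0
python3 -m crank '0 0 -0.8 0 0 0;0 0 -0.8 0 0 0;0 0 -0.3 0 0 0;0.2 0.5 0 0 0 0;0.2 0.8 0 0 0 0'
python3 - <<'E'
from h import *
go(.62,-.0755,.12,np.radians(79.9))
E
```

```text
t: 25.55
tcp_pos: [0.4603, 0.2939, 0.0318]
tool_rot: [0.996, -0.088, 0.0, -0.0]
force: [-0.0, -1.3, 0.7]
finger_gap: 0.152
gripper_force: 59.2
t: 26.05
tcp_pos: [0.4589, 0.2933, 0.0429]
tool_rot: [0.996, -0.088, -0.002, 0.001]
force: [-0.0, 0.1, 0.5]
finger_gap: 0.503
gripper_force: 0.0
t: 26.55
tcp_pos: [0.4674, 0.2407, 0.1208]
tool_rot: [0.996, -0.087, 0.002, -0.001]
force: [0.6, -0.3, -0.6]
finger_gap: 0.502
gripper_force: 0.0
t 26.55 tcp [0.4674 0.2407 0.1208] x [ 0.985 -0.173  0.003] z [ 0.003  0.001 -1.   ] gap 0.502 gf 0.0 F [ 0.6 -0.3 -0.6] q [0.26 0.56 1.78 0.   0.79 2.01]
shift units [5.12 7.13 0.02]
z turn units (tool down) 0.002 other -1.998 closing now -1.745
```

```bash
python3 -m crank '0.4 0.6 0 0 0 0;0.5 0.7 0 0 0 0;0.5 0.7 0 0 0 0;0.5 0.7 0 0 0 0;0.5 0.7 0 0 0 0'
python3 -m crank '0.5 0.7 0 0 0 0;0.5 0.7 0 0 0 0;0.5 0.7 0 0 0 0;0.4 0.6 0 0 0 0;0.1 0.3 0 0 0 0'
python3 -m crank '0 0 0 0 0 0;0 0 0 0 0 0;0 0 0 0 0 0;0 0 0 0 0 0;0 0 0 0 0 0'
python3 - <<'E'
from h import *
s=take('wrist','w5');P=cloud(s);P[s['depth']<=0]=0
q=P[(P[:,:,2]>.02)&(P[:,:,2]<.04)&(np.hypot(P[:,:,0]-.62,P[:,:,1]+.0755)<.022)];r=cv2.minAreaRect((q[:,:2]*1000).astype(np.float32));print('knob',r[:2],np.percentile(q[:,2],95))
go(.62,-.0755,.006)
s=take('top','top5');P=cloud(s);P[s['depth']<=0]=0
q=P[(P[:,:,2]>.044)&(P[:,:,2]<.07)&(np.hypot(P[:,:,0]-.46,P[:,:,1]-.294)<.07)];r=cv2.minAreaRect((q[:,:2]*1000).astype(np.float32));print('pull',r,np.percentile(q[:,2],90))
E
```

```text
t: 27.05
tcp_pos: [0.5373, 0.0878, 0.1197]
tool_rot: [0.996, -0.088, -0.0, -0.0]
force: [0.2, 0.1, -0.8]
finger_gap: 0.504
gripper_force: 0.0
t: 27.55
tcp_pos: [0.5963, -0.0457, 0.1198]
tool_rot: [0.996, -0.089, 0.001, 0.0]
force: [1.2, 0.5, 0.1]
finger_gap: 0.5
gripper_force: 0.0
t: 28.05
tcp_pos: [0.5945, -0.042, 0.1198]
tool_rot: [0.996, -0.088, -0.0, -0.0]
force: [0.8, 0.1, 0.3]
finger_gap: 0.498
gripper_force: 0.0
knob ((618.9752807617188, -76.73565673828125), (27.991914749145508, 28.913972854614258)) 0.03363753544438275
t 28.1 tcp [ 0.5947 -0.0422  0.1198] x [ 0.985 -0.175 -0.   ] z [-0.  0. -1.] gap 0.5 gf 0.0 F [ 0.4  0.2 -0.1] q [-0.26  0.63  1.6   0.    0.91  1.49]
shift units [0.77 0.71 2.84]
pull ((458.02008056640625, 293.76129150390625), (23.804399490356445, 108.10789489746094), 80.04331970214844) 0.05456303109677563
```

View pics/w5.png

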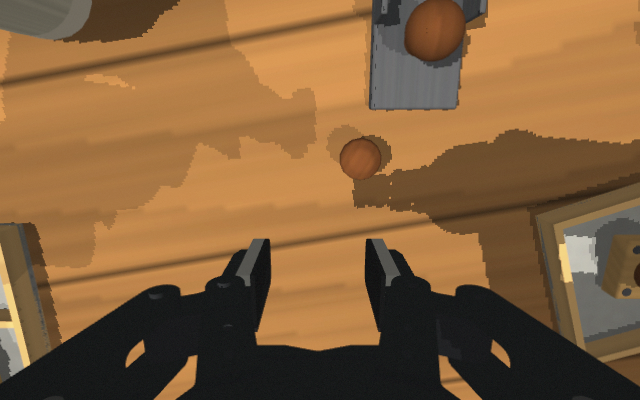

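The small knob is at (361,158), clear of the plane's nose at (415,108). The pull stands on its plate at the right height, 55 mm to the top.

```bash
python3 -m crank '0.4 0.4 0 0 0 0;0.37 0.34 0 0 0 0;0 0 0.4 0 0 0;0 0 0.5 0 0 0;0 0 0.4 0 0 0'
python3 -m crank '0 0 0 0 0 0;0 0 0 0 0 0;0 0 0 0 0 0;0 0 0 0 0 0;0 0 0 0 0 0'
python3 - <<'E'
from h import *
go(.6197,-.0767,.006)
E
```

```text
t: 28.65
tcp_pos: [0.6198, -0.0776, 0.0669]
tool_rot: [0.996, -0.088, -0.0, -0.0]
force: [-0.2, 0.6, 0.3]
finger_gap: 0.501
gripper_force: 0.0
t: 29.15
tcp_pos: [0.6205, -0.0778, 0.0686]
tool_rot: [0.996, -0.088, 0.001, 0.0]
force: [0.5, -0.3, 0.3]
finger_gap: 0.504
gripper_force: 0.0
t 29.15 tcp [ 0.6205 -0.0778  0.0686] x [ 0.984 -0.176  0.002] z [ 0.002 -0.    -1.   ] gap 0.504 gf 0.0 F [ 0.5 -0.3  0.3] q [-0.3   0.74  1.55  0.    0.85  1.44]
shift units [-0.03 -0.02  1.57]
```

```bash
python3 -m crank '-0.02 -0.02 0.3 0 0 0;0 0 0.5 0 0 0;0 0 0.5 0 0 0;0 0 0.27 0 0 0;0 0 0 0 0 0'
python3 -m crank '0 0 0 0 0 0;0 0 0 0 0 0;0 0 0 0 0 0;0 0 0 0 0 0;0 0 0 0 0 0' -1 20
python3 -m crank '0 0 -0.2 0 0 0;0 0 -0.5 0 0 0;0 0 -0.8 0 0 0;0 0 -0.8 0 0 0;0 0 -0.5 0 0 0'
python3 - <<'E'
from h import *
take('wrist','w6')
go(.5827,.273,.12)
E
```

```text
t: 29.65
tcp_pos: [0.6178, -0.0763, 0.0028]
tool_rot: [0.996, -0.088, -0.002, -0.0]
force: [-0.7, 0.9, -0.1]
finger_gap: 0.501
gripper_force: 0.0
t: 30.15
tcp_pos: [0.6196, -0.0768, 0.0054]
tool_rot: [0.996, -0.088, 0.0, 0.0]
force: [-0.4, 0.3, -0.3]
finger_gap: 0.32
gripper_force: 19.7
t: 30.65
tcp_pos: [0.6204, -0.077, 0.12]
tool_rot: [0.996, -0.088, 0.002, 0.0]
force: [0.3, -0.2, -1.1]
finger_gap: 0.328
gripper_force: 19.8
t 30.7 tcp [ 0.6222 -0.0775  0.1229] x [ 0.984 -0.176  0.009] z [ 0.009 -0.003 -1.   ] gap 0.322 gf 19.790474039618857 F [0.8 0.5 1.6] q [-0.3   0.66  1.53  0.    0.95  1.45]
shift units [-2.51 -8.45  0.04]
```

View pics/w6.png

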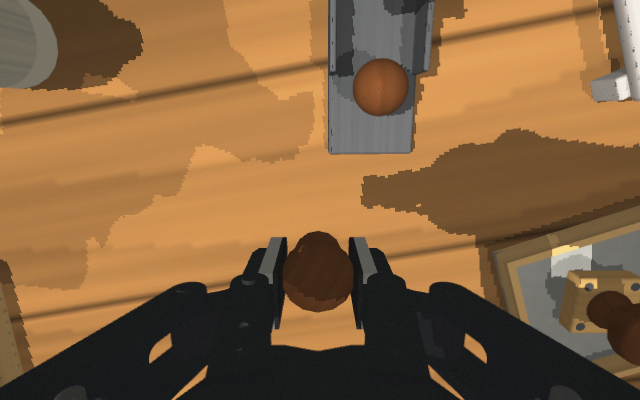

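The small knob is held upright at (318,270), and the plane at (380,100) has not been touched.

```bash
python3 -m crank '-0.1 -0.4 0 0 0 0;-0.2 -0.7 0 0 0 0;-0.2 -0.8 0 0 0 0;-0.2 -0.8 0 0 0 0;-0.2 -0.8 0 0 0 0'
python3 -m crank '-0.2 -0.8 0 0 0 0;-0.2 -0.8 0 0 0 0;-0.3 -0.8 0 0 0 0;-0.3 -0.7 0 0 0 0;-0.3 -0.7 0 0 0 0'
python3 -m crank '-0.3 -0.6 0 0 0 0;0 -0.4 0 0 0 0;0 -0.15 0 0 0 0;0 0 0 0 0 0;0 0 0 0 0 0'
python3 - <<'E'
from h import *
go(.5827,.273,.0125)
E
```

```text
t: 31.2
tcp_pos: [0.6065, 0.0698, 0.1152]
tool_rot: [0.996, -0.088, -0.002, -0.0]
force: [-0.2, -0.1, -0.2]
finger_gap: 0.327
gripper_force: 19.8
t: 31.7
tcp_pos: [0.5815, 0.2284, 0.115]
tool_rot: [0.996, -0.088, -0.002, 0.0]
force: [-0.1, 0.1, -1.1]
finger_gap: 0.327
gripper_force: 19.8
t: 32.2
tcp_pos: [0.5805, 0.2727, 0.1165]
tool_rot: [0.996, -0.089, -0.0, 0.0]
force: [-0.1, -0.2, -0.8]
finger_gap: 0.326
gripper_force: 19.8
t 32.2 tcp [0.5805 0.2727 0.1165] x [ 0.984 -0.176 -0.   ] z [-0.001 -0.001 -1.   ] gap 0.326 gf 19.801298746315297 F [-0.1 -0.2 -0.8] q [ 0.27  0.69  1.48 -0.    0.97  2.01]
shift units [ 0.05 -0.02  2.6 ]
```

```bash
python3 -m crank '0.05 0 0.3 0 0 0;0 0 0.6 0 0 0;0 0 0.7 0 0 0;0 0 0.6 0 0 0;0 0 0.3 0 0 0'
python3 -m crank '0 0 0.1 0 0 0;0 0 0 0 0 0;0 0 0 0 0 0;0 0 0 0 0 0;0 0 0 0 0 0'
python3 - <<'E'
from h import *
go(.5827,.273,.0105)
E
```

```text
t: 32.7
tcp_pos: [0.5809, 0.2715, 0.0139]
tool_rot: [0.996, -0.089, -0.002, 0.001]
force: [0.0, -0.6, -0.4]
finger_gap: 0.325
gripper_force: 19.8
t: 33.2
tcp_pos: [0.583, 0.2735, 0.014]
tool_rot: [0.996, -0.088, 0.001, -0.0]
force: [0.1, -0.8, 0.1]
finger_gap: 0.33
gripper_force: 19.8
t 33.2 tcp [0.583  0.2735 0.014 ] x [ 0.984 -0.176  0.002] z [ 0.002  0.001 -1.   ] gap 0.33 gf 19.803373541508336 F [ 0.1 -0.8  0.1] q [ 0.27  0.84  1.52 -0.    0.79  2.01]
shift units [-0.    0.01  0.09]
```

```bash
python3 -m crank '0 0 0.08 0 0 0;0 0 0 0 0 0;0 0 0 0 0 0;0 0 0 0 0 0;0 0 0 0 0 0'
python3 -m crank '0 0 0 0 0 0;0 0 0 0 0 0;0 0 0 0 0 0;0 0 0 0 0 0;0 0 -0.3 0 0 0' 0
python3 -m crank '0 0 -0.8 0 0 0;0 0 -0.8 0 0 0;0 0 -0.8 0 0 0;0 0.4 -0.8 0 0 0;0 0.7 -0.6 0 0 0'
python3 -m crank '0 0.8 0 0 0 0;0 0.8 0 0 0 0;0 0.8 0 0 0 0;-0.2 0.8 0 0 0 0;-0.2 0.8 0 0 0 0'
python3 -m crank '0 0 0 0 0 0;0 0 0 0 0 0;0 0 0 0 0 0;0 0 0 0 0 0;0 0 0 0 0 0'
python3 - <<'E'
from h import *
s=take('top','top6');P=cloud(s);P[s['depth']<=0]=0
def f(n,c,rad,z0,z1):
    q=P[(P[:,:,2]>z0)&(P[:,:,2]<z1)&(np.hypot(P[:,:,0]-c[0],P[:,:,1]-c[1])<rad)];r=cv2.minAreaRect((q[:,:2]*1000).astype(np.float32));print(n,len(q),np.round(r[0],1),np.round(r[1],1),round(r[2],1),np.percentile(q[:,2],90).round(4))
f('sknob',(.583,.273),.03,.025,.06);f('pull',(.46,.294),.07,.044,.07);f('lknob',(.4895,-.29),.05,.045,.09);f('plane',(.763,-.14),.13,.02,.13)
st()
b=np.hstack([cv2.resize(s['image'][175:315,140:250,::-1],(440,560)),cv2.resize(s['image'][195:290,425:520,::-1],(360,360)).copy() if 0 else cv2.copyMakeBorder(cv2.resize(s['image'][195:290,425:520,::-1],(360,360)),0,200,0,0,cv2.BORDER_CONSTANT)])
cv2.imwrite('pics/final.png',b)
E
```

```text
t: 33.7
tcp_pos: [0.5826, 0.2734, 0.0099]
tool_rot: [0.996, -0.088, 0.0, -0.0]
force: [0.6, 0.2, 1.3]
finger_gap: 0.327
gripper_force: 19.9
t: 34.2
tcp_pos: [0.5808, 0.2727, 0.0205]
tool_rot: [0.996, -0.088, -0.002, 0.001]
force: [0.3, 0.6, -1.3]
finger_gap: 0.501
gripper_force: 0.0
t: 34.7
tcp_pos: [0.5755, 0.231, 0.177]
tool_rot: [0.996, -0.087, 0.002, -0.001]
force: [0.1, -0.9, -0.1]
finger_gap: 0.501
gripper_force: 0.0
t: 35.2
tcp_pos: [0.5304, 0.074, 0.1747]
tool_rot: [0.996, -0.088, 0.001, 0.0]
force: [-0.3, -0.3, -0.9]
finger_gap: 0.502
gripper_force: 0.0
t: 35.7
tcp_pos: [0.531, 0.0761, 0.1737]
tool_rot: [0.996, -0.087, 0.0, -0.0]
force: [-1.1, -0.4, -0.9]
finger_gap: 0.507
gripper_force: 0.0Traceback (most recent call last):
  File "<stdin>", line 5, in <module>
  File "<stdin>", line 4, in f
    return _quantile_unchecked(
        a, q, axis, out, overwrite_input, method, keepdims, weights)
    return _ureduce(a,
                    func=_quantile_ureduce_func,
    ...<5 lines>...
                    overwrite_input=overwrite_input,
                    method=method)
    r = func(a, **kwargs)
    result = _quantile(arr,
                       quantiles=q,
    ...<2 lines>...
                       out=out,
                       weights=wgt)
    slices_having_nans = np.isnan(arr[-1, ...])
                                  ~~~^^^^^^^^^
IndexError: index -1 is out of bounds for axis 0 with size 0
```

Either the arm blocks the view or the knob has fallen, so I'll view the saved picture.

View pics/top6.png

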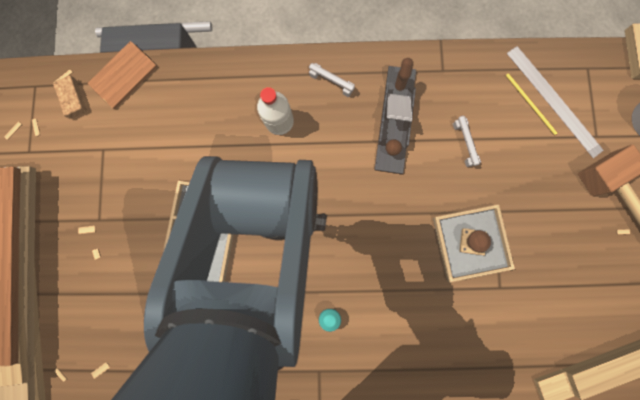

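The elbow covers the long tray, around (230,240). The square tray's kit at (475,242), the plane and the bottle all look fine. I'll move the arm right for a clear view.

```bash
python3 -m crank '0 0.5 0 0 0 0;0 0.8 0 0 0 0;0 0.8 0 0 0 0;0 0.8 0 0 0 0;0 0.8 0 0 0 0'
python3 -m crank '0 0.3 0 0 0 0;0 0 0 0 0 0;0 0 0 0 0 0;0 0 0 0 0 0;0 0 0 0 0 0'
python3 - <<'E'
from h import *
s=take('top','top7');P=cloud(s);P[s['depth']<=0]=0
cv2.imwrite('pics/final.png',cv2.resize(s['image'][170:320,140:290,::-1],(600,600)))
def f(n,c,rad,z0,z1):
    q=P[(P[:,:,2]>z0)&(P[:,:,2]<z1)&(np.hypot(P[:,:,0]-c[0],P[:,:,1]-c[1])<rad)]
    if len(q)<5: print(n,'none'); return
    r=cv2.minAreaRect((q[:,:2]*1000).astype(np.float32));print(n,len(q),np.round(r[0],1),np.round(r[1],1),round(r[2],1),np.percentile(q[:,2],90).round(4))
f('sknob',(.583,.273),.03,.025,.06);f('pull',(.46,.294),.07,.044,.07);f('lknob',(.4895,-.29),.05,.045,.09);f('plane',(.763,-.14),.13,.02,.13)
st()
E
```

```text
t: 36.25
tcp_pos: [0.5046, -0.0712, 0.1737]
tool_rot: [0.996, -0.088, 0.0, -0.0]
force: [0.1, -0.1, -0.5]
finger_gap: 0.5
gripper_force: 0.0
t: 36.75
tcp_pos: [0.5026, -0.0811, 0.1737]
tool_rot: [0.996, -0.087, -0.0, -0.0]
force: [0.2, 0.0, 0.3]
finger_gap: 0.501
gripper_force: 0.0
sknob 158 [581.6 271.4] [27.8 27.2] 4.5 0.037
pull 415 [458.1 292.6] [ 23.9 107.7] 79.3 0.0545
lknob 120 [ 489.9 -301.1] [18.1 37.4] 87.3 0.0672
plane 1533 [ 791.2 -147.2] [201.1 169.8] 30.6 0.0963
t 36.8 tcp [ 0.5026 -0.0812  0.1737] x [ 0.985 -0.174 -0.   ] z [-0.  0. -1.] gap 0.504 gf 0.0 F [ 0.7  0.6 -0.2] q [-0.38  0.46  1.78  0.    0.91  1.37]
```

View pics/final.png

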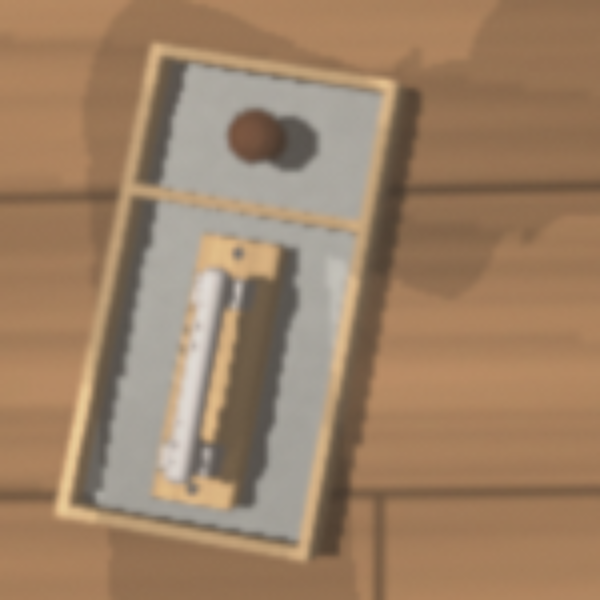

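The small knob stands upright in the end bay at crop (255,135). The pull lies along the plate at (193,375). Some of its offset from the plate centre is parallax, so I'll check against the plate's screws at (238,253) and (192,490).

Run:
```python
from h import *
s=load('top7'); f=lambda p:np.array(p)/4+[139.6,169.6]
print('plate',onz(s,f([[238,253],[192,490]]),.021).mean(0),'corners',onz(s,f([[203,236],[283,247],[235,508],[154,497]]),.021).mean(0))
print('pull',onz(s,f([[212,270],[177,478]]),.055).mean(0))
```

```text
plate [0.45937057 0.29342125 0.021     ] corners [0.45918637 0.29146701 0.021     ]
pull [0.45867114 0.29226112 0.055     ]
```

The pull is centred within 2 mm. Handing in.

```bash
python3 -c "
from station import manip
print(manip.sign_off())"
```

```text
the job is handed in; nothing more can be done
None
```

Both handle kits are made up and the job was handed in at about 37 s. By my last camera checks, the knob and pull stand within about 2 mm of their plate centres, the small knob is upright in the end bay, and the plane and glue bottle look unmoved; the hand-in returned no verdict.

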